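# Fit the adjustable wrench to the lock nut and tighten it

## Task

The adjustable wrench has been slipped over the lock nut of the round bench plate, but its jaws are too wide. Stroke its knurled worm with light fingertip pressure until the jaws just fit the nut, then swing the handle clockwise (seen from above) until the nut comes up firm, without forcing it. Turn the nut with the wrench only, leave the wrench sitting snugly on the nut, and do not disturb the loose things around.

Things in the scene. Friction and masses are not known exactly. Their poses are not given: they have to be found in the camera images.
- nut_center (a point): Axis of the dark threaded stud in the middle of the round steel bench plate (200 mm diameter), which is let into the worktop so that its top stands 6 to 10 mm above it; the point is 7.5 mm above the plate's top. The steel hex lock nut is 36 mm across flats, 41.6 mm across corners, its top 12 mm above the plate's top; the stud, 22 mm thick, rises 22 mm above the plate's top.
- hex: The hex nut itself; origin on its axis at the plate's top; one pair of flats faces its own +y and -y. It is to be turned with the wrench only (not touched by fingers or arm).
- nut (a joint): Turn of the nut on its stud (rad): 0 = run up tight (a hard stop on the stud), negative = that much still to turn clockwise seen from above (about 0.28 to 0.44 rad at the start). It drags with about 0.2 N m.
- stud (a joint): Elastic twist of the stud (rad), clockwise positive: the torque on the nut, 8 N m per rad. Firm is at least 0.4 N m (0.05 rad): about 2.7 N square to the handle at 150 mm from the nut; 0.6 to 0.9 N m (4 to 6 N there, besides some 1 N of rubbing) is a good value; above 1.6 N m (0.2 rad) it is forced. It springs back when the handle is let go.
- wrench_head (a point): Steel adjustable wrench, loose, flat on the plate, jaws around the nut. Point: where the nut's centre lies when the jaws fit, 7.5 mm above the underside. Axes of all wrench points: +x along the handle away from the jaws, z up. Fixed jaw face y = -18 mm, moving jaw face y = +18 mm + joint jaw, throat x = +22 mm. Head 15 mm thick, x = -19 to 74, y = -34 to 40 mm.
- wrench_grip (a point): Point on the handle's centre line 150 mm from wrench_head, 7.5 mm above the wrench's underside. The handle is a bar 24 mm wide (y), 13 mm high (6.5 mm up and down from this point), from x = 74 to 203 mm; beyond the plate's edge (100 mm from the nut) there are 7 to 11 mm of free air under it.
- worm_top (a point): Top of the knurled worm, a dark steel roller (18.6 mm diameter, 18 mm long) lying across the wrench head, axis along y, at x = 48, y = 6 mm from wrench_head; its top is 20 mm above the plate's top, 5 mm proud of the head. A fingertip pressed on it with 6 to 12 N and drawn along the wrench towards the nut (-x) rolls it and closes the jaw; the other way opens it.
- worm: The same worm; origin mid-axis, 9.5 mm below worm_top; turns about its y axis with 4 to 6 N at its rim, stalls when the jaws grip the nut, and stays where it is left. Never press it with more than 25 N.
- jaw (a joint): Jaw opening beyond the nut's 36 mm (m): 0 = the jaws exactly fit the nut's flats, 0.006 = 6 mm too wide (4.5 to 7.5 mm at the start). It closes 1 mm per radian of the worm (about 1.07 mm per 10 mm of stroke); the worm locks it, it cannot be pushed by hand.
- rubber_c (a point): Bystander: small black rubber wheel, 26 mm across, 10 mm high, lying loose on the plate on the side away from the handle; its centre.
- driver_c (a point): Bystander: small screwdriver, 121 mm long, lying loose on the worktop; its middle.
- block_c (a point): Bystander: square steel bench block, 75 x 75 x 19 mm, loose on the worktop; its centre.

How it is judged (in metres and radians):
On the way, in this order (a step that is already met when the one before it is completed fails the run):
1. the jaws fit the nut (less than 1.5 mm play) while it is still to be tightened (value of joint jaw below 0.0015 m and value of joint nut below -0.15 rad), for 0.2 s.
2. the nut is at its stop and carries at least 0.4 N m through the wrench (value of joint nut above -0.04 rad and value of joint stud above 0.05 rad), for 0.1 s.
At the end, for the whole second after the job is handed in: The nut is within 0.06 rad of its stop, the jaws are within 2.5 mm of the nut's width, and the wrench lies flat on the plate (not raised by more than 4 mm) with its jaws around the nut (jaw centre within 8 mm of the nut's axis), at rest and let go (value of joint nut above -0.06 rad and value of joint jaw below 0.0025 m and horizontal distance between wrench_head and nut_center below 0.008 m and z of wrench_head in the frame of nut_center below 0.004 m and angle between wrench_head's own z axis and vertical below 0.06 rad and velocity of joint nut below 0.05 rad/s); the robot touches nothing.
It fails at once if the worm is pressed with more than 25 N (contact force between any of the fingers, the arm and worm above 25 N).
It fails at once if the nut is forced (more than 1.6 N m) (value of joint stud above 0.2 rad).
It fails at once if the nut is turned up with the jaws more than 2.5 mm too wide (its corners are rounded off) (value of joint jaw above 0.0025 m and value of joint nut above -0.15 rad).
It fails at once if the fingers or arm touch the nut itself (contact force between any of the fingers, the arm and hex above 2 N).
It fails at once if a loose bystander is moved by more than 20 mm (distance of any of rubber_c, driver_c, block_c from where it was at the start of the episode above 0.02 m).
It also fails if it takes over 72 s, if anything falls off the work surface, if the arm or the gripper's body presses on something with over 40 N, if the wrist force passes 120 N, or if a joint passes its speed limit or range.

## Robot

A 7-joint arm with a two-finger parallel gripper is mounted at the origin on a cart in front of the work surface, level with it; the furniture and walls round the work are solid. World frame = base frame: x ahead of the robot, y to its left, z up, the work surface at z = 0. Lengths are in mm, angles in rad, forces in N, time in s.
With the tool pointing down it reaches from about 400 to 850 mm from the base axis. Payload 4.5 kg.
Tool frame: the origin (TCP) lies at the very end of the fingers, on their centre line; the grasp point (between the pads) lies 19 mm behind it; z points along the fingers, y is the line along which they close (so a half turn about z gives the same grasp; the last joint's range is limited). The gripper opens to 88 mm and grips with 3 to 60 N. Pads are 18 mm wide; open, the fingers measure 123 mm over their backs; the gripper's body (75 mm by 187 mm) begins 45 mm behind the grasp point.
Start: joints at [1.165, 0.689, -0.195, 1.565, 0.157, 0.902, -0.215], TCP at [266.13, -565.534, 238.743] pointing down, gripper open.
Joint ranges: [-3.01, 3.01], [-0.46, 2.08], [-1.47, 1.51], [0.13, 2.56], [-1, 4.14], [0.04, 2.09], [-2.66, 2.66]. Speed limits (rad/s): [2.57, 2.57, 3.14, 3.14, 3.14, 3.14, 3.14].

## Interface

Orientations are given as a rotation vector (axis times angle).
In Python, from bench import * gives the robot as it stands.
- The arm moves only by the tool move_arm, never from a script. Its argument "targets" is one flat list of numbers, 7 for each row, row after row: the turn, a rotation vector about the tool's x, y, z in units of 0.12 rad (1.0 is 0.12 rad), then the shift along the tool's x, y, z in units of 0.03 m (1.0 is 0.03 m), then the closure, from -1 (fully open) to 1 (shut), so that 0 is half open. A call has 1 to 20 rows; each row shifts and turns the commanded pose from where the row before left it, along the tool's axes as they then stand; what a row does not reach is not made up. A row lasts 1/12 s, in which the tool goes at most 41.7 mm and 7.16 degrees, less where a joint would pass 70% of its speed; a pose out of reach is approached as far as the arm can. A call with a number of a shift or a turn outside -1 to 1 is refused whole. A call with a gripper value outside its range is refused whole. The fingers move at their own pace and stop on an object; "squeeze" is the grip in N (left out, the last holds). Time passes only in rows, so rows that do not move let the fingers close. It gives the time, the measured TCP pose, the force, the opening and the grip force at its end, in the units of the state.
- observe(): the state, without advancing time (a new reading comes with each control period).
- snapshot(name): name is "scene" or "side" or "wrist"; returns a dict with "img" (480x640x3 uint8, blue, green, red), "range_z" (480x640 float32, mm along the optical axis (not along the pixel's ray), 0 where there is no reading), "camera_matrix" (3x3 intrinsics, pixels), "distortion" ([k1, k2, p1, p2, k3] as OpenCV has them; the pictures are not rectified), "R" (3x3) and "t" (3): a world point X has camera coordinates R X + t; the wrist camera has in their place "T_tool_cam" (4x4, takes a point from camera to tool coordinates, whose origin is the TCP and whose axes are the flange's). Camera axes: x right, y down, z forward; pixel columns grow to the right and rows downward; lengths in mm; the calibration is good to about 2 mm. A picture is of the moment at which its call begins: read the wrist's pose just before it.
- hand_in(): hands the job in; it is judged then, once.
The state is a dict: "t": time; "joint_positions": joint angles; "dq": joint speeds; "joint_efforts": joint torques, N m; "tool_pos": TCP position; "tcp_rot": TCP orientation; "ft_force": force on the tool from outside, world axes, zero at the start; "ft_torque": the same for the moment, N m; "grip_width": opening from 0.0 (shut) to 1.0 (fully open); "gripper_force": force on a finger pad.
Only numpy, scipy, OpenCV 4.12 (cv2) and the standard library are available. Lean on these libraries where they do the work, as an engineer would, in place of code of your own. Each camera call takes 0.05 s, during which the arm holds its last target. There are 200 camera calls.

## Working session

There is one attempt and no reset: what is moved stays moved. The work goes in short steps, Python scripts to look and compute and a tool call to move; the robot and the scene stay as the last step left them, time stands still between calls to the robot, and variables do not carry over. Pictures are saved under pics/ and viewed, at most 10 in all, crops included, and the job is handed in when it is done.

Besides the shell and the picture viewer there is one more tool, called after ">>>" by a JSON object that holds its "fn" and its "kwargs", one argument or row to a line. move_arm: Moves the arm, as the interface text tells. Shifts and turns lie within -1 to 1; 1 stands for 0.03 m of shift or 0.12 rad of turn. Its arguments: {"type":"object","properties":{"targets":{"type":"array","items":{"type":"number"}},"squeeze":{"type":"number"}},"required":["targets"]}

```bash
mkdir -p pics; cat > h.py <<'E'
from bench import *
import numpy as np, cv2
from scipy.spatial.transform import Rotation as Ro
def world(s,u,v,z=None,st=None):
    """pixel -> world; with z: intersect plane z, otherwise use the depth"""
    K=np.array(s["camera_matrix"]);d=np.array(s["distortion"],float)
    p=cv2.undistortPoints(np.array([[[u,v]]],float),K,d)[0,0]; r=np.array([p[0],p[1],1])
    if "R" in s: R=np.array(s["R"]).T; o=-R@np.array(s["t"])
    else:
        T=np.array(s["T_tool_cam"]);A=Ro.from_rotvec(st["tcp_rot"]).as_matrix()
        R=A@T[:3,:3]; o=A@T[:3,3]+np.array(st["tool_pos"])
    w=R@r
    k=(z-o[2])/w[2] if z is not None else s["range_z"][int(v),int(u)]
    return o+k*w
E
python3 - <<'E'
from h import *
st=observe();print(st)
for n in("scene","side"):
    s=snapshot(n);cv2.imwrite(f"pics/{n}0.png",s["img"]);np.save(n+".npy",s,allow_pickle=True)
    print(n,np.round(-np.array(s["R"]).T@s["t"]))
E
```

```text
{'t': 0.0, 'joint_positions': array([ 1.16480773,  0.68996766, -0.19454517,  1.56634084,  0.15729386,
        0.90248192, -0.21510927]), 'dq': array([-0.00024874, -0.00016684,  0.00025739,  0.00030165,  0.00025195,
        0.00095643, -0.00076694]), 'joint_efforts': array([-4.28046851e-04, -5.27561688e+01, -1.26665957e+00, -1.53428113e+01,
       -5.26303018e-02,  6.60761187e-03,  1.30760650e-04]), 'tool_pos': array([ 265.79865375, -564.97194768,  237.92185304]), 'tcp_rot': array([-3.06421846e+00, -6.85031484e-01,  7.79517049e-04]), 'ft_force': array([-0.09167902,  0.0347693 , -0.15729281]), 'ft_torque': array([ 0.0193444 , -0.00809786,  0.02302559]), 'gripper_force': 0.0, 'grip_width': 0.9964115226812876}
scene [171. 559. 805.]
side [ 232. -522. 1036.]
```

View pics/scene0.png

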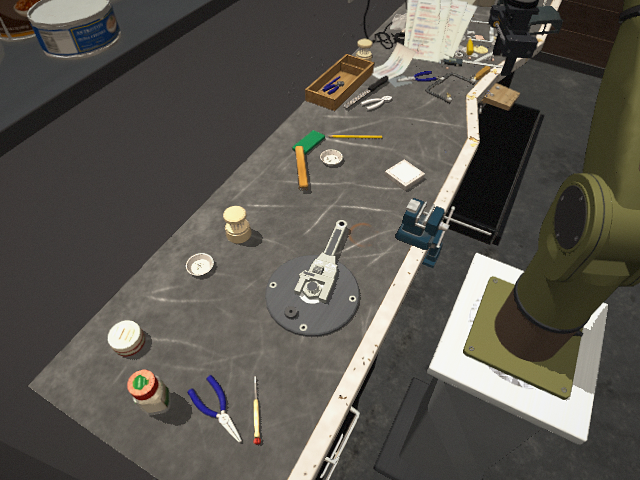

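View pics/side0.png

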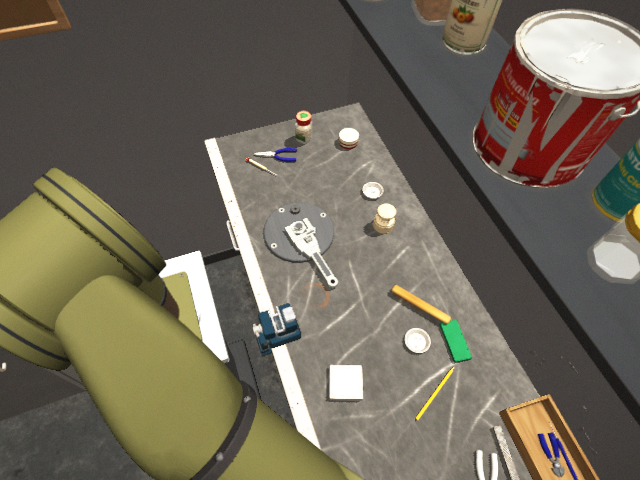

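The scene view shows the plate centred near (312,297), the wrench head around (315,285) and the handle end at (341,228), with the rubber at (291,313). The side view shows the plate near (299,231) and the handle end at (332,281).

```bash
python3 - <<'E'
from h import *
for n,pts in(("scene",[(312,288),(330,262),(342,225),(291,313),(258,410),(405,173),(267,295),(359,297),(312,333),(420,220)]),("side",[(299,231),(332,281),(296,209),(281,326)])):
    s=np.load(n+".npy",allow_pickle=True).item()
    for p in pts: print(n,p,world(s,*p).round(),world(s,*p,z=15).round())
st=observe();A=Ro.from_rotvec(st["tcp_rot"]).as_matrix();print(A.round(3));s=snapshot("wrist");print(s["T_tool_cam"])
E
```

```text
scene (312, 288) [424. 125.  31.] [429. 116.  15.]
scene (330, 262) [424.  44.  25.] [427.  37.  15.]
scene (342, 225) [449. -64.  25.] [453. -72.  15.]
scene (291, 313) [435. 192.  21.] [437. 189.  15.]
scene (258, 410) [390. 384.   8.] [388. 385.  15.]
scene (405, 173) [ 389. -313.   17.] [ 389. -315.   15.]
scene (267, 295) [505. 174.  11.] [503. 176.  15.]
scene (359, 297) [335.  80.   1.] [332.  88.  15.]
scene (312, 333) [379. 205.   9.] [378. 208.  15.]
scene (420, 220) [ 289. -137.   58.] [ 296. -177.   15.]
side (299, 231) [423. 108.  23.] [424. 113.  15.]
side (332, 281) [452. -68.  25.] [455. -64.  15.]
side (296, 209) [440. 185.  18.] [441. 187.  15.]
side (281, 326) [ 288. -160.   79.] [ 292. -135.   15.]
[[ 0.905  0.426 -0.001]
 [ 0.426 -0.905  0.001]
 [-0.    -0.002 -1.   ]]
[[-5.99438035e-04 -9.62610136e-01 -2.70889952e-01  6.79676076e+01]
 [ 9.99997618e-01 -1.14559367e-03  1.85803668e-03  5.91746539e-02]
 [-2.09889476e-03 -2.70888193e-01  9.62608530e-01 -1.46237759e+02]
 [ 0.00000000e+00  0.00000000e+00  0.00000000e+00  1.00000000e+00]]
```

>>> {"fn": "move_arm", "kwargs": {
  "targets": [0,0,0,0.84,-1,0.1,1,0,0,0,0.84,-1,0.1,1,0,0,0,0.84,-1,0.1,1,0,0,0,0.84,-1,0.1,1,0,0,0,0.84,-1,0.1,1,0,0,0,0.84,-1,0.1,1,0,0,0,0.84,-1,0.1,1,0,0,0,0.84,-1,0.1,1,0,0,0,0.84,-1,0.1,1,0,0,0,0.84,-1,0.1,1,0,0,0,0.84,-1,0.2,1,0,0,0,0.84,-1,0.2,1,0,0,0,0.84,-1,0.3,1,0,0,0,0.84,-1,0.3,1,0,0,0,0.84,-1,0.3,1,0,0,0,0.84,-1,0.3,1,0,0,0.9,0.84,-1,0.3,1,0,0,0.9,0,0,0,1,0,0,0.9,0,0,0,1]
}}

```text
t: 1.73
tool_pos: [437.0, 81.9, 151.0]
tcp_rot: [-3.135, -0.184, 0.0]
ft_force: [-0.2, -0.7, 1.0]
grip_width: 0.007
gripper_force: 0.0
```

```bash
python3 - <<'E'
from h import *
st=observe();print(st["tool_pos"],st["joint_positions"],st["ft_force"],st["grip_width"]);A=Ro.from_rotvec(st["tcp_rot"]).as_matrix();print(A.round(3))
s=snapshot("wrist");cv2.imwrite("pics/w1.png",s["img"]);np.save("w1.npy",(s,st),allow_pickle=True)
E
```

```text
[436.97419016  81.92267269 150.9898297 ] [-0.32333986  0.62880037  0.05523784  2.1866073  -0.1045364   0.32835107
 -1.63314748] [-0.17628515 -0.74502894  0.98709891] 0.007467469446011387
[[ 0.993  0.117 -0.   ]
 [ 0.117 -0.993  0.001]
 [ 0.    -0.001 -1.   ]]
```

View pics/w1.png

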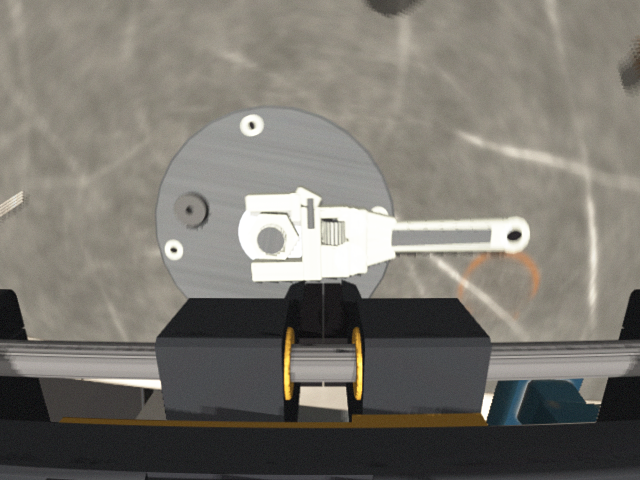

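The wrist view shows the stud at about (270,239), the worm at about (333,231), the handle's hole at (514,235), and the closed fingertips spanning (287–360, 285).

```bash
python3 - <<'E'
from h import *
s,st=np.load("w1.npy",allow_pickle=True)
K=s["camera_matrix"]
for nm,u,v,z in(("plate L",156,225,8),("plate R",393,220,8),("bolt",251,125,None),("bolt2",173,250,None),("plate",215,180,None),("table",450,170,None),("stud",270,239,None),("worm",333,231,None),("hole",514,235,23),("hdl",450,223,None),("jawtop",265,203,None),("jawbot",265,271,None),("rub",191,209,None),("tipL",289,292,None),("tipR",357,292,None)):
    print(nm,world(s,u,v,z,st).round(1),s["range_z"][v,u])
c=s["img"][170:310,220:420];cv2.imwrite("pics/w1c.png",cv2.resize(c,None,fx=4,fy=4,interpolation=cv2.INTER_CUBIC))
E
```

```text
plate L [420.7 217.8   8. ] 295.03415
plate R [447.5  24.5   8. ] 279.6686
bolt [508.3 144.2  10.1] 273.64792
bolt2 [401.4 202.7  10.2] 300.35782
plate [463.2 170.3   8.2] 286.6899
table [492.5 -16.2   1.3] 291.6207
stud [426.8 120.1  32. ] 275.1949
worm [438.   73.3  29.9] 275.8215
hole [449.8 -70.2  23. ] 283.2755
hdl [453.4 -16.8  23.5] 280.78897
jawtop [452.4 127.1  24.1] 275.72528
jawbot [397.6 122.9  24.6] 290.0364
rub [440.2 185.   19.6] 281.48495
tipL [445.1  95.5 165.2] 142.89552
tipR [448.2  68.9 165.1] 143.01735
```

View pics/w1c.png

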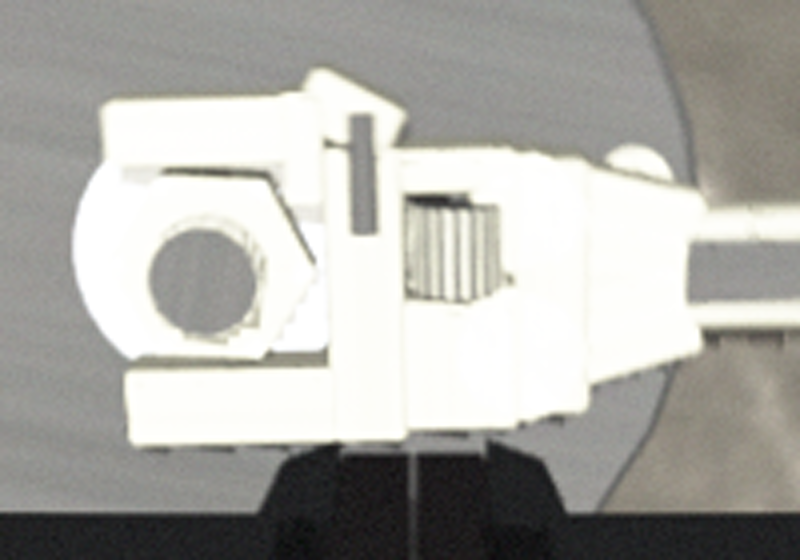

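The fingertip's flat is about 14 mm along the stroke. The worm top is near (438, 73, 30) and the head is already centred on the nut. I'll go down to just above the worm.

>>> {"fn": "move_arm", "kwargs": {
  "targets": [0,0,0,0,0.12,0.95,1,0,0,0,0,0.12,0.95,1,0,0,0,0,0.12,0.95,1,0,0,0,0,0.1,0.85,1,0,0,0,0,0,0,1,0,0,0,0,0,0,1,0,0,0,0,0,0,1,0,0,0,0,0,0,1]
}}

```text
t: 2.45
tool_pos: [440.7, 65.1, 43.3]
tcp_rot: [-3.136, -0.183, -0.002]
ft_force: [-0.0, 1.0, 0.3]
grip_width: 0.0
gripper_force: 0.0
```

>>> {"fn": "move_arm", "kwargs": {
  "targets": [0,0,0,0,0,0.1,1,0,0,0,0,0,0.1,1,0,0,0,0,0,0,1,0,0,0,0,0,0,1]
}}

```text
t: 2.78
tool_pos: [441.6, 65.2, 37.6]
tcp_rot: [3.136, 0.182, -0.008]
ft_force: [0.0, -0.8, -0.3]
grip_width: 0.007
gripper_force: 0.0
```

```bash
python3 - <<'E'
from h import *
st=observe();print(st["tool_pos"],st["joint_positions"].round(3),st["ft_force"]);print(Ro.from_rotvec(st["tcp_rot"]).as_matrix().round(3))
E
```

```text
[441.55640597  65.22172831  37.62330932] [-0.253  0.875  0.006  2.229 -0.12   0.043 -1.584] [ 0.00560551 -0.75989417 -0.30122856]
[[ 0.993  0.116 -0.005]
 [ 0.116 -0.993 -0.001]
 [-0.005  0.    -1.   ]]
```

>>> {"fn": "move_arm", "kwargs": {
  "targets": [0,-0.7,0,0,0,-0.3,1,0,-0.7,0,0,0,-0.3,1,0,-0.7,0,0,0,0,1,0,0,0,0,0,0,1,0,0,0,0,0,0,1,0,0,0,0,0,0,1]
}}

```text
t: 3.28
tool_pos: [440.6, 64.9, 55.1]
tcp_rot: [3.095, 0.18, -0.402]
ft_force: [0.3, -0.2, 0.4]
grip_width: 0.004
gripper_force: 0.0
```

```bash
python3 - <<'E'
from h import *
st=observe();print(st["tool_pos"],st["joint_positions"].round(3),st["ft_force"]);print(Ro.from_rotvec(st["tcp_rot"]).as_matrix().round(3))
E
```

```text
[440.61397951  64.92928341  55.12324548] [-0.249  0.888  0.034  1.992 -0.108  0.522 -1.578] [ 0.26550383 -0.21487456  0.40250075]
[[ 0.96   0.116 -0.254]
 [ 0.112 -0.993 -0.03 ]
 [-0.255  0.    -0.967]]
```

>>> {"fn": "move_arm", "kwargs": {
  "targets": [0,0,0,-0.1,-0.06,0.32,1,0,0,0,-0.09,-0.06,0.32,1,0,0,0,0,0,0,1,0,0,0,0,0,0,1,0,0,0,0,0,0,1]
}}

```text
t: 3.7
tool_pos: [430.9, 67.3, 38.5]
tcp_rot: [3.095, 0.179, -0.401]
ft_force: [1.1, 0.2, -0.4]
grip_width: 0.005
gripper_force: 0.0
```

>>> {"fn": "move_arm", "kwargs": {
  "targets": [0,0,0,0.017,0,0.065,1,0,0,0,0,0,0,1,0,0,0,0,0,0,1,0,0,0,0,0,0,1]
}}

```text
t: 4.03
tool_pos: [431.5, 67.5, 36.3]
tcp_rot: [3.096, 0.179, -0.4]
ft_force: [-0.3, -0.0, -0.5]
grip_width: 0.003
gripper_force: 0.0
```

>>> {"fn": "move_arm", "kwargs": {
  "targets": [0,0,0,0.017,0,0.065,1,0,0,0,0,0,0,1,0,0,0,0,0,0,1,0,0,0,0,0,0,1]
}}

```text
t: 4.37
tool_pos: [431.3, 67.5, 34.1]
tcp_rot: [3.095, 0.179, -0.401]
ft_force: [-0.2, 0.4, -0.6]
grip_width: 0.002
gripper_force: 0.0
```

>>> {"fn": "move_arm", "kwargs": {
  "targets": [0,0,0,0.009,0,0.033,1,0,0,0,0,0,0,1,0,0,0,0,0,0,1]
}}

```text
t: 4.62
tool_pos: [431.2, 67.5, 33.1]
tcp_rot: [3.095, 0.179, -0.401]
ft_force: [0.0, -0.2, 0.2]
grip_width: 0.002
gripper_force: 0.0
```

>>> {"fn": "move_arm", "kwargs": {
  "targets": [0,0,0,0.009,0,0.033,1,0,0,0,0,0,0,1,0,0,0,0,0,0,1]
}}

```text
t: 4.87
tool_pos: [431.3, 67.5, 32.1]
tcp_rot: [3.095, 0.179, -0.401]
ft_force: [-0.8, -0.6, 0.6]
grip_width: 0.002
gripper_force: 0.0
```

>>> {"fn": "move_arm", "kwargs": {
  "targets": [0,0,0,0.009,0,0.033,1,0,0,0,0,0,0,1,0,0,0,0,0,0,1]
}}

```text
t: 5.12
tool_pos: [431.3, 67.5, 31.4]
tcp_rot: [3.095, 0.179, -0.401]
ft_force: [0.5, 0.4, 4.4]
grip_width: 0.005
gripper_force: 2.0
```

>>> {"fn": "move_arm", "kwargs": {
  "targets": [0,0,0,0.004,0,0.016,1,0,0,0,0,0,0,1,0,0,0,0,0,0,1]
}}

```text
t: 5.37
tool_pos: [431.3, 67.5, 31.1]
tcp_rot: [3.096, 0.179, -0.401]
ft_force: [-0.1, 0.5, 7.8]
grip_width: 0.003
gripper_force: 3.8
```

>>> {"fn": "move_arm", "kwargs": {
  "targets": [0,0,0,0.003,0,0.011,1,0,0,0,0,-0.05,0,1,0,0,0,0,-0.05,0,1,0,0,0,0,-0.05,0,1,0,0,0,0,-0.05,0,1]
}}

```text
t: 5.78
tool_pos: [430.8, 71.1, 30.9]
tcp_rot: [3.093, 0.176, -0.401]
ft_force: [0.9, -5.7, 8.9]
grip_width: 0.004
gripper_force: 4.6
```

>>> {"fn": "move_arm", "kwargs": {
  "targets": [0,0,0,0,-0.05,0,1,0,0,0,0,-0.05,0,1,0,0,0,0,-0.05,0,1]
}}

```text
t: 6.03
tool_pos: [430.1, 75.4, 30.9]
tcp_rot: [3.092, 0.176, -0.401]
ft_force: [1.4, -6.0, 8.6]
grip_width: 0.006
gripper_force: 4.4
```

>>> {"fn": "move_arm", "kwargs": {
  "targets": [0,0,0,0,-0.05,0,1,0,0,0,0,-0.05,0,1]
}}

```text
t: 6.2
tool_pos: [429.7, 78.2, 31.0]
tcp_rot: [3.092, 0.175, -0.401]
ft_force: [0.0, -5.8, 10.1]
grip_width: 0.006
gripper_force: 5.0
```

>>> {"fn": "move_arm", "kwargs": {
  "targets": [0,0,0,-0.04,0,-0.16,1,0,0,0,0,0.25,-0.05,1,0,0,0,0,0.25,0,1,0,0,0,0,0,0,1]
}}

```text
t: 6.53
tool_pos: [432.3, 63.9, 36.7]
tcp_rot: [3.095, 0.175, -0.4]
ft_force: [0.2, 0.4, 0.7]
grip_width: 0.005
gripper_force: 0.0
```

```bash
python3 - <<'E'
from h import *
st=observe();print(st["tool_pos"])
s=snapshot("wrist");cv2.imwrite("pics/w2.png",s["img"]);np.save("w2.npy",(s,st),allow_pickle=True)
E
```

```text
[432.28055483  63.9271405   36.6504375 ]
```

View pics/w2.png

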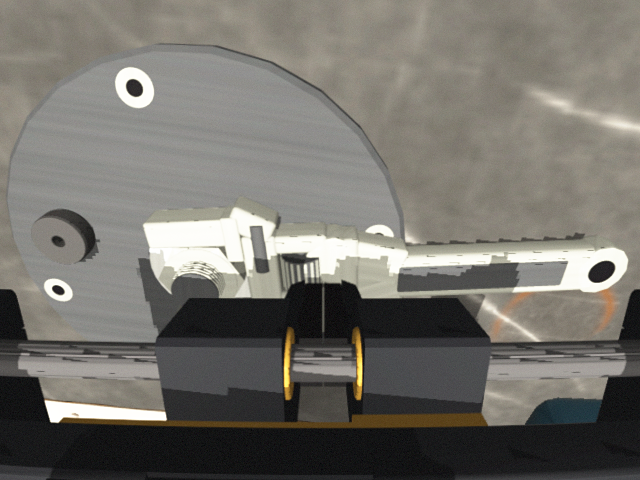

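>>> {"fn": "move_arm", "kwargs": {
  "targets": [0,0,0,0.025,-0.08,0.1,1,0,0,0,0.02,0,0.08,1,0,0,0,0.009,0,0.027,1,0,0,0,0,0,0,1,0,0,0,0,-0.067,0,1,0,0,0,0,-0.067,0,1,0,0,0,0,-0.067,0,1]
}}

```text
t: 7.17
tool_pos: [431.1, 72.6, 30.8]
tcp_rot: [3.093, 0.177, -0.401]
ft_force: [1.3, -5.6, 10.7]
grip_width: 0.003
gripper_force: 5.4
```

>>> {"fn": "move_arm", "kwargs": {
  "targets": [0,0,0,0,-0.067,0,1,0,0,0,0,-0.067,0,1,0,0,0,0,-0.067,0,1,0,0,0,0,-0.067,0,1]
}}

```text
t: 7.5
tool_pos: [429.9, 80.0, 30.9]
tcp_rot: [3.092, 0.176, -0.402]
ft_force: [1.0, -5.9, 11.3]
grip_width: 0.003
gripper_force: 5.8
```

>>> {"fn": "move_arm", "kwargs": {
  "targets": [0,0,0,-0.054,0,-0.207,1,0,0,0,0,0.27,0,1,0,0,0,0,0.279,0,1,0,0,0,0,0,0,1]
}}

```text
t: 7.83
tool_pos: [432.1, 63.8, 36.5]
tcp_rot: [3.094, 0.175, -0.401]
ft_force: [0.7, -0.7, -0.2]
grip_width: 0.009
gripper_force: 0.0
```

```bash
cat > cmp.py <<'E'
from h import *
import sys
st=observe();print(st["tool_pos"])
s=snapshot("wrist");np.save(sys.argv[2],(s,st),allow_pickle=True)
a,sa=np.load(sys.argv[1],allow_pickle=True);a=cv2.cvtColor(a["img"],6);b=cv2.cvtColor(s["img"],6)
for n,x0,y0,x1,y1 in(("jawtop",140,195,240,245),("nut",160,255,230,295),("plate bolt",110,65,160,110),("body",300,220,395,275),("hole",570,235,635,300)):
    t=a[y0:y1,x0:x1];r=cv2.matchTemplate(b[y0-20:y1+20,x0-20:x1+20 if x1<620 else 640],t,cv2.TM_CCOEFF_NORMED);_,m,_,p=cv2.minMaxLoc(r);print(n,p[0]-20,p[1]-20,round(m,3))
E
python3 cmp.py w2.npy w3.npy
```

```text
[432.0702886   63.81107305  36.47393578]
jawtop 0 2 0.992
nut 0 0 0.99
plate bolt -1 -1 0.987
body 0 0 0.989
hole 0 0 0.997
```

>>> {"fn": "move_arm", "kwargs": {
  "targets": [0,0,0,0.025,-0.08,0.1,1,0,0,0,0.02,0,0.08,1,0,0,0,0.009,0,0.025,1,0,0,0,0,0,0,1,0,0,0,0,-0.067,0,1,0,0,0,0,-0.067,0,1,0,0,0,0,-0.067,0,1,0,0,0,0,-0.067,0,1,0,0,0,0,-0.067,0,1,0,0,0,0,-0.067,0,1,0,0,0,0,-0.067,0,1]
}}

```text
t: 8.8
tool_pos: [430.2, 80.1, 30.9]
tcp_rot: [3.092, 0.177, -0.401]
ft_force: [1.8, -6.5, 11.3]
grip_width: 0.01
gripper_force: 5.7
```

>>> {"fn": "move_arm", "kwargs": {
  "targets": [0,0,0,-0.054,0,-0.205,1,0,0,0,0,0.27,0,1,0,0,0,0,0.279,0,1,0,0,0,0,0,0,1]
}}

```text
t: 9.13
tool_pos: [432.0, 63.8, 36.5]
tcp_rot: [3.094, 0.175, -0.401]
ft_force: [0.5, 0.1, -1.3]
grip_width: 0.003
gripper_force: 0.0
```

>>> {"fn": "move_arm", "kwargs": {
  "targets": [0,0,0,0.025,-0.08,0.1,1,0,0,0,0.02,0,0.08,1,0,0,0,0.009,0,0.025,1,0,0,0,0,0,0,1,0,0,0,0,-0.067,0,1,0,0,0,0,-0.067,0,1,0,0,0,0,-0.067,0,1,0,0,0,0,-0.067,0,1,0,0,0,0,-0.067,0,1,0,0,0,0,-0.067,0,1,0,0,0,0,-0.067,0,1]
}}

```text
t: 10.05
tool_pos: [430.2, 80.1, 30.9]
tcp_rot: [3.093, 0.176, -0.401]
ft_force: [2.3, -6.8, 12.2]
grip_width: 0.007
gripper_force: 5.9
```

>>> {"fn": "move_arm", "kwargs": {
  "targets": [0,0,0,-0.054,0,-0.205,1,0,0,0,0,0.27,0,1,0,0,0,0,0.279,0,1,0,0,0,0,0,0,1]
}}

```text
t: 10.38
tool_pos: [432.0, 63.8, 36.5]
tcp_rot: [3.094, 0.176, -0.401]
ft_force: [-0.2, -0.2, -0.4]
grip_width: 0.004
gripper_force: 0.0
```

```bash
python3 cmp.py w2.npy w4.npy; python3 - <<'E'
from h import *
s,st=np.load("w4.npy",allow_pickle=True)
cv2.imwrite("pics/w4c.png",cv2.resize(s["img"][190:310,130:330],None,fx=4,fy=4,interpolation=cv2.INTER_CUBIC))
E
```

```text
[432.00944473  63.83532488  36.48088345]
jawtop -1 3 0.989
nut 0 0 0.987
plate bolt -1 -1 0.992
body 0 0 0.923
hole -5 5 0.982
```

View pics/w4c.png

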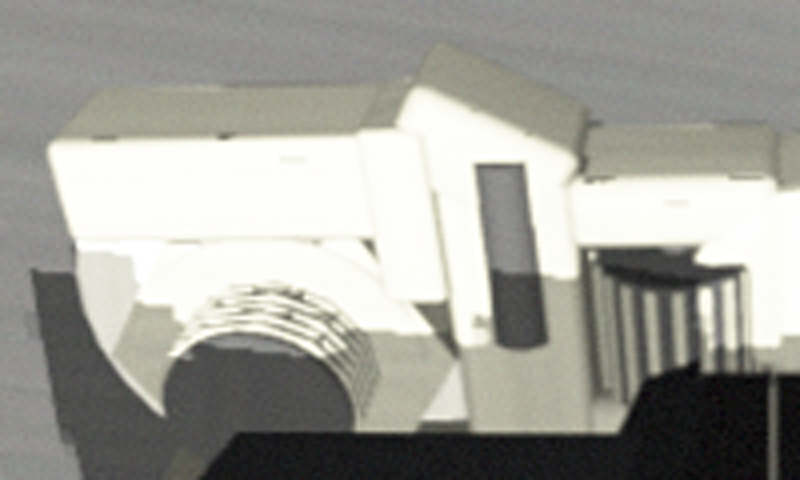

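>>> {"fn": "move_arm", "kwargs": {
  "targets": [0,0,0,0.025,-0.08,0.1,1,0,0,0,0.02,0,0.08,1,0,0,0,0.009,0,0.022,1,0,0,0,0,0,0,1,0,0,0,0,-0.067,0,1,0,0,0,0,-0.067,0,1,0,0,0,0,-0.067,0,1,0,0,0,0,-0.067,0,1]
}}

```text
t: 11.1
tool_pos: [430.9, 73.9, 30.9]
tcp_rot: [3.092, 0.176, -0.401]
ft_force: [1.8, -7.4, 10.0]
grip_width: 0.004
gripper_force: 5.0
```

>>> {"fn": "move_arm", "kwargs": {
  "targets": [0,0,0,0,-0.067,0,1,0,0,0,0,-0.067,0,1,0,0,0,0,-0.067,0,1]
}}

```text
t: 11.35
tool_pos: [430.4, 78.6, 30.9]
tcp_rot: [3.091, 0.175, -0.4]
ft_force: [1.4, -10.6, 10.1]
grip_width: 0.006
gripper_force: 5.0
```

>>> {"fn": "move_arm", "kwargs": {
  "targets": [0,0,0,-0.054,0,-0.202,1,0,0,0,0,0.27,0,1,0,0,0,0,0.279,0,1,0,0,0,0,0,0,1]
}}

```text
t: 11.68
tool_pos: [432.0, 64.0, 36.5]
tcp_rot: [3.095, 0.176, -0.401]
ft_force: [-0.4, -0.1, -0.8]
grip_width: 0.006
gripper_force: 0.0
```

```bash
python3 cmp.py w4.npy w5.npy
```

```text
[432.02686237  64.03017626  36.47909153]
jawtop 1 1 0.995
nut 0 0 0.994
plate bolt 1 0 0.988
body -1 0 0.932
hole 0 1 0.992
```

Tangential force rose above 10 N with the finger lagging and nothing moved any further, so the worm has stalled and the jaws fit. Next I'll locate the handle.

```bash
python3 - <<'E'
from h import *
s,st=np.load("w2.npy",allow_pickle=True); s5,st5=np.load("w5.npy",allow_pickle=True)
a=world(s,602,271,22,st);b=world(s5,597,277,22,st5);print(a,b)
n=np.array([426.8,120.1]);d=b[:2]-n;d/=np.hypot(*d);nor=np.array([-d[1],d[0]]);print("ang",np.degrees(np.arctan2(*d[::-1])))
p=n+145*d+nor*(12+10+6);print("target start",p)
A=Ro.from_rotvec(st5["tcp_rot"]).as_matrix();D=np.r_[p,50]-st5["tool_pos"];print("to above",(A.T@D/30).round(3),"down per 10mm",(A.T@[0,0,-10]/30).round(4))
for th in(0,-.15,-.3,-.45,-.6):
    a=np.arctan2(d[1],d[0])+th-.05; t=np.array([np.sin(a),-np.cos(a),0]);print(th,"tangent 10mm",(A.T@t*10/30).round(3))
E
```

```text
[451.39019091 -70.65442664  22.        ] [447.61014751 -69.59277915  22.        ]
ang -83.73943172370193
target start [470.44529778 -20.98184852]
to above [ 0.805  2.961 -0.674] down per 10mm [ 0.085  -0.0005  0.3223]
0 tangent 10mm [-0.322 -0.018  0.085]
-0.15 tangent 10mm [-0.316 -0.068  0.083]
-0.3 tangent 10mm [-0.302 -0.116  0.08 ]
-0.45 tangent 10mm [-0.282 -0.161  0.074]
-0.6 tangent 10mm [-0.256 -0.203  0.067]
```

>>> {"fn": "move_arm", "kwargs": {
  "targets": [0,0,0,0,0,-0.67,1,0,0,0,0.2,0.74,0,1,0,0,0,0.2,0.74,0,1,0,0,0,0.2,0.74,0,1,0,0,0,0.2,0.74,0,1,0,0,0,0,0,0,1,0,0,0,0.17,0,0.65,1,0,0,0,0.09,0,0.32,1,0,0,0,0,0,0,1,0,0,0,0,0,0,1]
}}

```text
t: 12.57
tool_pos: [469.5, -18.0, 19.4]
tcp_rot: [3.095, 0.181, -0.405]
ft_force: [0.3, 0.8, 0.3]
grip_width: 0.003
gripper_force: 0.0
```

>>> {"fn": "move_arm", "kwargs": {
  "targets": [0,0,0,0.07,0,0.26,1,0,0,0,0,0,0,1,0,0,0,0,0,0,1,0,0,0,0,0,0,1]
}}

```text
t: 12.9
tool_pos: [470.6, -18.7, 12.0]
tcp_rot: [3.095, 0.18, -0.401]
ft_force: [0.1, -0.4, 0.1]
grip_width: 0.006
gripper_force: 0.0
```

>>> {"fn": "move_arm", "kwargs": {
  "targets": [0,0,0,-0.1,-0.01,0.026,1,0,0,0,-0.1,-0.01,0.026,1,0,0,0,-0.1,-0.01,0.026,1,0,0,0,0,0,0,1]
}}

```text
t: 13.23
tool_pos: [461.5, -19.5, 12.1]
tcp_rot: [3.095, 0.179, -0.398]
ft_force: [2.4, -0.4, -0.5]
grip_width: 0.004
gripper_force: 0.8
```

>>> {"fn": "move_arm", "kwargs": {
  "targets": [0,0,0,-0.1,-0.01,0.026,1,0,0,0,-0.1,-0.01,0.026,1,0,0,0,-0.1,-0.01,0.026,1,0,0,0,0,0,0,1]
}}

```text
t: 13.57
tool_pos: [451.0, -19.5, 11.9]
tcp_rot: [3.095, 0.179, -0.403]
ft_force: [3.1, -1.9, 0.9]
grip_width: 0.005
gripper_force: 1.2
```

>>> {"fn": "move_arm", "kwargs": {
  "targets": [0,0,0,-0.1,-0.02,0.026,1,0,0,0,-0.1,-0.02,0.026,1,0,0,0,-0.1,-0.02,0.026,1,0,0,0,0,0,0,1]
}}

```text
t: 13.9
tool_pos: [441.0, -18.5, 11.9]
tcp_rot: [3.095, 0.179, -0.404]
ft_force: [1.2, -1.8, -0.4]
grip_width: 0.007
gripper_force: 0.9
```

>>> {"fn": "move_arm", "kwargs": {
  "targets": [0,0,0,-0.1,-0.03,0.026,1,0,0,0,-0.1,-0.03,0.026,1,0,0,0,-0.1,-0.03,0.026,1,0,0,0,0,0,0,1]
}}

```text
t: 14.23
tool_pos: [431.4, -16.7, 12.0]
tcp_rot: [3.095, 0.18, -0.404]
ft_force: [1.3, -2.0, 0.3]
grip_width: 0.006
gripper_force: 0.9
```

>>> {"fn": "move_arm", "kwargs": {
  "targets": [0,0,0,-0.06,-0.02,0.016,1,0,0,0,-0.06,-0.02,0.016,1,0,0,0,-0.06,-0.02,0.016,1,0,0,0,0,0,0,1]
}}

```text
t: 14.57
tool_pos: [426.4, -15.7, 11.9]
tcp_rot: [3.095, 0.179, -0.403]
ft_force: [2.2, -3.2, 0.5]
grip_width: 0.0
gripper_force: 1.3
```

>>> {"fn": "move_arm", "kwargs": {
  "targets": [0,0,0,-0.06,0,0.016,1,0,0,0,-0.06,0,0.016,1,0,0,0,-0.06,0,0.016,1,0,0,0,0,0,0,1]
}}

```text
t: 14.9
tool_pos: [421.2, -15.5, 11.9]
tcp_rot: [3.096, 0.18, -0.402]
ft_force: [3.2, 0.8, 1.3]
grip_width: 0.001
gripper_force: 1.4
```

>>> {"fn": "move_arm", "kwargs": {
  "targets": [0,0,0,-0.06,-0.01,0.016,1,0,0,0,-0.06,-0.01,0.016,1,0,0,0,0,0,0,1]
}}

```text
t: 15.15
tool_pos: [417.5, -15.6, 11.9]
tcp_rot: [3.096, 0.18, -0.401]
ft_force: [3.1, 1.8, 0.6]
grip_width: 0.002
gripper_force: 1.5
```

>>> {"fn": "move_arm", "kwargs": {
  "targets": [0,0,0,-0.07,-0.016,0.018,1,0,0,0,-0.07,-0.016,0.018,1,0,0,0,0,0,0,1]
}}

```text
t: 15.4
tool_pos: [413.5, -15.4, 11.9]
tcp_rot: [3.096, 0.18, -0.4]
ft_force: [4.3, 1.8, 0.8]
grip_width: 0.006
gripper_force: 1.8
```

>>> {"fn": "move_arm", "kwargs": {
  "targets": [0,0,0,-0.07,-0.018,0.018,1,0,0,0,-0.07,-0.018,0.018,1,0,0,0,0,0,0,1]
}}

```text
t: 15.65
tool_pos: [410.1, -14.9, 11.9]
tcp_rot: [3.096, 0.18, -0.397]
ft_force: [5.0, 1.9, 1.4]
grip_width: 0.006
gripper_force: 2.4
```

>>> {"fn": "move_arm", "kwargs": {
  "targets": [0,0,0,-0.07,-0.018,0.018,1,0,0,0,-0.07,-0.018,0.018,1,0,0,0,0,0,0,1]
}}

```text
t: 15.9
tool_pos: [406.8, -14.2, 11.8]
tcp_rot: [3.097, 0.18, -0.393]
ft_force: [6.8, 2.3, 1.2]
grip_width: 0.002
gripper_force: 3.0
```

Force is climbing at the stud's stiffness, so the nut is at its stop. I'll push a little further, hold, then back off.

>>> {"fn": "move_arm", "kwargs": {
  "targets": [0,0,0,-0.05,-0.013,0.013,1,0,0,0,0,0,0,1,0,0,0,0,0,0,1,0,0,0,0,0,0,1]
}}

```text
t: 16.23
tool_pos: [405.9, -14.1, 11.8]
tcp_rot: [3.097, 0.179, -0.391]
ft_force: [7.8, 1.7, 1.8]
grip_width: 0.006
gripper_force: 3.4
```

>>> {"fn": "move_arm", "kwargs": {
  "targets": [0,0,0,0.2,0.05,-0.05,1,0,0,0,0.2,0.05,-0.05,1,0,0,0,0.4,0.1,-0.1,1,0,0,0,0.4,0.1,-0.1,1,0,0,0,0,0,-0.8,1,0,0,0,0,0,-1,1,0,0,0,0,0,-1,1,0,0,0,0,0,-1,1,0,0,0,0,-0.5,-1,1,0,0,0,-0.3,-1,0,1,0,0,0,-0.3,-1,0,1,0,0,0,0,0,0,1,0,0,0,0,0,0,1]
}}

```text
t: 17.32
tool_pos: [448.4, 58.6, 155.3]
tcp_rot: [3.094, 0.185, -0.41]
ft_force: [-0.1, -0.6, -0.2]
grip_width: 0.002
gripper_force: 0.0
```

```bash
python3 - <<'E'
from h import *
st=observe();print(st["tool_pos"],st["ft_force"])
s=snapshot("wrist");cv2.imwrite("pics/w6.png",s["img"]);np.save("w6.npy",(s,st),allow_pickle=True)
E
```

```text
[448.39190342  58.56870958 155.25798957] [-0.06866368 -0.59256058 -0.24172256]
```

View pics/w6.png

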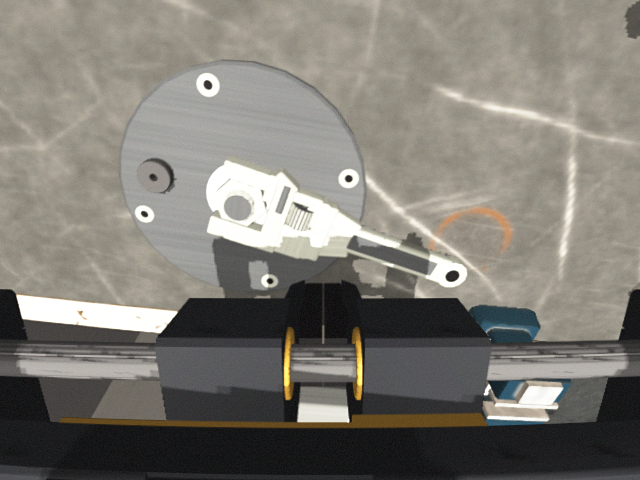

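The jaws are snug around the nut at (238,207), the handle's hole has swung to (453,275), and the rubber at (155,176) hasn't been disturbed. I'll hand in.

```bash
python3 -c "
from bench import *
print(hand_in())"
```

```text
the job is handed in; nothing more can be done
None
```

I closed the jaws onto the nut by stroking the worm and swung the handle until the nut came up firm (about 0.8 N m, estimated from the push force). The wrench was left sitting on the nut with the arm clear, and the job is handed in; the hand-in returned no verdict.

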